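Take a receipt roll from the spring magazine and bed it in the empty cradle

ROBOT

A 6-joint arm with a two-finger parallel gripper is mounted at the origin on the work surface; the furniture and walls round the work are solid. World frame = base frame: x ahead of the robot, y to its left, z up, the work surface at z = 0. Lengths are in mm, angles in rad, forces in N, time in s.
With the tool pointing down it reaches from about 275 to 1000 mm from the base axis. Payload 8.4 kg.
Tool frame: the origin (TCP) lies between the finger pads; the fingertips stand 22 mm ahead of it and the grasp point (between the pads) lies 3 mm ahead of it; z points along the fingers, y is the line along which they close (so a half turn about z gives the same grasp; the last joint's range is limited). The gripper opens to 85 mm and grips with 20 to 120 N. Pads are 22 mm wide; open, the fingers measure 114 mm over their backs; the gripper's body (76 mm by 85 mm) begins 54 mm behind the grasp point. The pads swing forward as they close: fully open they stand 13 mm farther back than shut.
Start: joints at [-1.27, 0.353, 1.633, -0, 1.155, -0.002], TCP at [186.37, -596.569, 253.281] pointing down, gripper open.
Joint ranges: [-2.63, 2.63], [-0.92, 2.1], [0.06, 2.66], [-1.3, 4.44], [0, 2.69], [-3.02, 3.02]. Speed limits (rad/s): [2.22, 2.22, 2.79, 3.14, 3.14, 3.14].

INTERFACE

Orientations are given as [roll, pitch, yaw] about the fixed x, y, z axes, in that order (R = Rz(yaw) Ry(pitch) Rx(roll)).
In Python, from rig import r, grab_frame gives the robot as it stands.
- The arm moves only by the shell command python3 -m inch 'ROWS' [FORCE]. ROWS is JSON, a list of rows, each a list of 7 numbers: the turn, a rotation vector about the tool's x, y, z as a fraction of full scale, then the shift along the tool's x, y, z as a fraction of full scale, then the closure, from 0 (fully open) to 1 (shut). In form: [[rx, ry, rz, dx, dy, dz, fingers], ...]. A call has 1 to 8 rows; each row shifts and turns the commanded pose from where the row before left it, along the tool's axes as they then stand; what a row does not reach is not made up. Full scale, the value 1, is 2.5 cm for a shift and pi rad for a turn. A row lasts 1/12 s, in which the tool goes at most 41.7 mm and 7.16 degrees, less where a joint would pass 70% of its speed; a pose out of reach is approached as far as the arm can. A call with a number of a shift or a turn outside -1 to 1 is refused whole. A call with a gripper value outside its range is refused whole. The fingers move at their own pace and stop on an object; FORCE is the grip in N (left out, the last holds). Time passes only in rows, so rows that do not move let the fingers close. It gives the time, the measured TCP pose, the force, the opening and the grip force at its end, in the units of the state.
- r.sense(): the state, without advancing time (a new reading comes with each control period).
- grab_frame(name): name is "side" or "top"; returns a dict with "pixels" (420x560x3 uint8, red, green, blue), "z_map" (420x560 float32, mm along the optical axis (not along the pixel's ray), 0 where there is no reading), "vertical_fov" (degrees; the focal length in pixels is half the picture's height over the tangent of half this angle, whatever the lens; pixels are square), "cx", "cy" (the principal point, pixels), "dist" ([k1, k2, p1, p2, k3] as OpenCV has them; the pictures are not rectified), "cam_to_world" (4x4, takes a point from camera to world coordinates). Camera axes: x right, y down, z forward; pixel columns grow to the right and rows downward; lengths in mm; the calibration is good to about 2 mm. A picture is of the moment at which its call begins.
- r.sign_off(): hands the job in; it is judged then, once.
The state is a dict: "clock": time; "qpos": joint angles; "qvel": joint speeds; "joint_efforts": joint torques, N m; "eef_pos": TCP position; "tcp_rot": TCP orientation; "contact_force": force on the tool from outside, world axes, zero at the start; "wrist_torque": the same for the moment, N m; "opening": opening from 0.0 (shut) to 1.0 (fully open); "grasp_force": force on a finger pad.
Only numpy, scipy, OpenCV 4.12 (cv2) and the standard library are available. Lean on these libraries where they do the work, as an engineer would, in place of code of your own. Each camera call takes 0.05 s, during which the arm holds its last target. There are 200 camera calls.

TASK

Pull the top paper roll out of the leaning spring-fed magazine, so that the next roll comes up to the mouth, and lay it in the groove of the empty cradle. Feel it settle fully into the groove, gently and square between the end cheeks, before you let go. Leave the other rolls in the magazine, the part-used roll in its cradle and everything else on the counter where they are.

Things in the scene. Friction and masses are not known exactly. Their poses are not given: they have to be found in the camera images.
- magazine: Fixed grey spring-fed magazine for paper rolls, leaning 35 degrees. Origin on the counter below the mouth; y level, along the rolls; z up. Rolls are pulled out along the stack axis, (-0.574, 0, 0.819) in this frame (up, towards the robot). Front and back walls are cut away over the middle 50 mm, so that fingers can straddle the top roll there, as deep as 30 mm past its centre.
- mouth (a point): Centre of the top roll's place, on the stack axis, 150 mm above the magazine's origin. A spring follower pushes the three stacked rolls up here, about 3.5 N beyond their weight, against the lips; when the top roll is pulled out the next rises by itself.
- lips (a point): Orange sprung lips: 13 to 24 mm beyond the mouth centre along the stack axis (this point: 19), overhanging the roll 27 to 40 mm either side of its middle, out to 37 mm in front of and behind the axis. A pull of 5 to 20 N along the stack axis spreads them 6 mm each; they shut over the next roll. How far the roll slips in the fingers meanwhile varies.
- hood (a point): Middle of a blue hood panel, 122 mm wide, parallel to the stack axis, its near face 92 mm behind it (away and up), from 28 to 172 mm beyond the mouth centre. It overhangs the mouth: a vertical tool strikes it; one tilted along the stack axis fits under it.
- roll_1: The top roll: white paper roll with a brown core, 50 mm diameter, 80 mm long, 0.08 to 0.17 kg, rigid. Origin at its centre, axis along its y. It starts at the mouth.
- roll_2: The second roll, the same, 50 mm below roll_1 along the stack axis; origin at its centre.
- roll_3: The third roll, the same, 100 mm below roll_1 along the stack axis; origin at its centre.
- cradle_empty: The empty one of two fixed roll cradles, 80x108 mm. Origin under its centre, groove along y, z up. 45-degree saddles 22 to 36 mm either side of the middle; the middle 44 mm is free for fingers. End cheeks 91 mm apart. The saddles stand rigid at an unmeasured height, set by a screw: a 50 mm roll in the groove has its centre 55 to 70 mm above this origin, 3 mm above the cheek tops.
- till (a point): Foot of the white till on the left, fixed: two upright screens up to 390 mm high, from x 0.45 to 0.80 and y 0.05 to 0.37. In front of it a printer box, 160 mm high, from x 0.24 to 0.42 and y 0.13 to 0.32. An arm that starts at the left should draw back to within 0.35 m of its base, with the fingers 0.4 m up, to swing past them.
- cradle_full: The other cradle, the same, with a part-used roll in it.
- roll_used: Part-used white roll lying in cradle_full, 40 mm diameter, 80 mm long, origin at its centre.
- blue_pot: Bystander: two-tone blue and brown plant pot, 88 mm wide, 80 mm tall; origin under its centre.
- pin_tin: Bystander: flat green-lidded tin, 60x87x22 mm; origin under its centre.
- spool_red: Bystander: spool of red thread, 29 mm wide, 40 mm tall; origin under its centre.

How it is judged:
By the outcome, as a careful person would: the job done as asked, in the order asked, and still so for the second after the job is handed in, with the robot touching nothing.
It also fails if it takes over 48 s, if anything falls off the work surface, if the arm or the gripper's body presses on something with over 40 N, if the wrist force passes 120 N, or if a joint passes its speed limit or range.

## Working session

There is one attempt and no reset: what is moved stays moved. The work goes in short steps, Python scripts to look and compute and a shell command to move; the robot and the scene stay as the last step left them, time stands still between calls to the robot, and variables do not carry over. Pictures are saved under pics/ and viewed, at most 10 in all, crops included, and the job is handed in when it is done.

```bash
ls; mkdir -p pics
cat > h.py <<'E'
import numpy as np, cv2, json
from rig import r, grab_frame
from scipy.spatial.transform import Rotation as R
def save(n,f):
    g=grab_frame(n); cv2.imwrite(f"pics/{f}.png",g["pixels"][:,:,::-1]); np.savez(f"pics/{f}.npz",**{k:np.array(v) for k,v in g.items()}); return g
def load(f): return dict(np.load(f"pics/{f}.npz"))
def K(g):
    h=g["pixels"].shape[0]; f=h/2/np.tan(np.radians(float(g["vertical_fov"]))/2)
    return np.array([[f,0,float(g["cx"])],[0,f,float(g["cy"])],[0,0,1]])
def cloud(g):
    h,w=g["z_map"].shape; u,v=np.meshgrid(np.arange(w),np.arange(h))
    p=cv2.undistortPoints(np.stack([u,v],-1).reshape(-1,1,2).astype(float),K(g),np.array(g["dist"],float)).reshape(h,w,2)
    z=g["z_map"].astype(float); c=np.dstack([p[...,0]*z,p[...,1]*z,z,np.ones_like(z)])
    W=(c@np.array(g["cam_to_world"]).T)[...,:3]; W[z==0]=np.nan; return W
E
python3 - <<'E'
from h import *
for n in("side","top"):
    g=save(n,n+"0"); print(n,g["vertical_fov"],g["cam_to_world"])
s=r.sense(); print(s)
E
```

```text
pics
side 46.92095762065113 [[ 9.99631673e-01  2.61645484e-02  7.20655737e-03  4.92469296e+02]
 [ 4.33269695e-03 -4.15998739e-01  9.09354868e-01 -1.15977377e+03]
 [ 2.67907782e-02 -9.08988705e-01 -4.15958879e-01  6.82769894e+02]
 [ 0.00000000e+00  0.00000000e+00  0.00000000e+00  1.00000000e+00]]
top 45.295148451221095 [[-4.74012112e-01 -8.21719570e-01  3.16369193e-01  1.35502120e+02]
 [-8.80467176e-01  4.46205727e-01 -1.60243567e-01  1.47156103e+02]
 [-9.49047102e-03 -3.54510082e-01 -9.35004028e-01  1.29520523e+03]
 [ 0.00000000e+00  0.00000000e+00  0.00000000e+00  1.00000000e+00]]
{'clock': 0.1, 'qpos': array([-1.27037611e+00,  3.53574278e-01,  1.63407206e+00, -7.52273887e-06,
        1.15523537e+00, -2.36753975e-03]), 'qvel': array([ 0.00045934, -0.00093113, -0.0014574 ,  0.00021863, -0.00192168,
       -0.00135582]), 'joint_efforts': array([ 3.17040235e-05, -6.06358910e+01, -3.42819500e+01, -1.27439266e-04,
        3.90587171e-03, -2.55047661e-05]), 'eef_pos': array([ 186.25742364, -596.16317397,  252.63437042]), 'tcp_rot': array([-3.14030359e+00,  3.82666296e-06,  3.02790796e-01]), 'contact_force': array([ 0.03034337, -0.57686337, -0.07160243]), 'wrist_torque': array([0.02185508, 0.03114639, 0.0230903 ]), 'grasp_force': 0.0, 'opening': 1.0010688110442159}
```

View pics/side0.png

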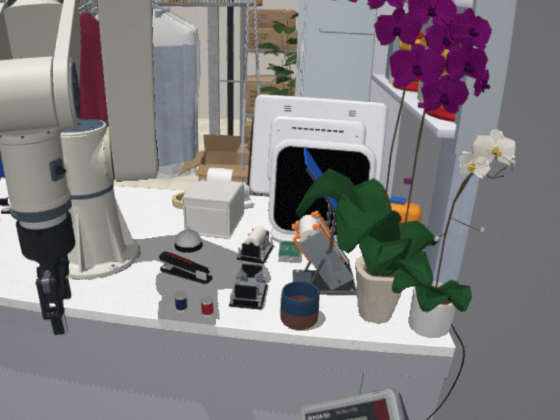

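View pics/top0.png

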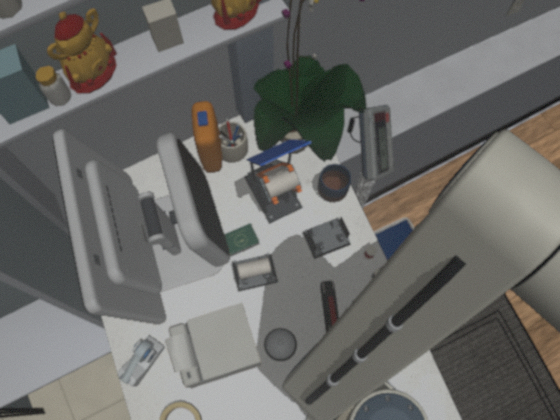

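Side view: magazine with the top roll at about (308,228), empty cradle (248,288), full cradle (255,240), pot (300,305). Top view: roll (280,182), empty cradle (328,237), full cradle (255,270), hood (280,152).

Run:
```python
from h import *
a=load("top0")["pixels"][130:295,215:365]; b=load("side0")["pixels"][190:320,215:365]
f=lambda x:cv2.resize(x[:,:,::-1],None,fx=2.6*1,fy=2.6,interpolation=cv2.INTER_CUBIC)
A=f(a);B=f(b); B=cv2.copyMakeBorder(B,0,A.shape[0]-B.shape[0],0,0,cv2.BORDER_CONSTANT)
cv2.imwrite("pics/crop0.png",np.hstack([A,B])); print(A.shape)
for n in("top0","side0"):
    g=load(n); W=cloud(g); P=W.reshape(-1,3); C=g["pixels"].reshape(-1,3).astype(int)
    m=(P[:,0]>350)&(P[:,0]<850)&(P[:,1]>-450)&(P[:,1]<100)&(P[:,2]>-20)&(P[:,2]<400)
    o=m&(C[:,0]>170)&(C[:,1]<140)&(C[:,2]<90)&(C[:,0]-C[:,1]>60)
    bl=m&(C[:,2]>110)&(C[:,0]<70)&(C[:,1]<110)
    wh=m&(C.min(1)>150)&(P[:,2]>50)
    for nm,k in(("orange",o),("blue",bl),("white",wh)):
        print(n,nm,k.sum(),np.nanmedian(P[k],0).round(1),np.nanpercentile(P[k],[3,97],axis=0).round(1).tolist())
```

```text
(429, 390, 3)
top0 orange 3 [598.4 -76.6 186.2] [[552.5, -138.9, 150.9], [602.8, -74.2, 186.2]]
top0 blue 165 [573.2 -56.5 340.5] [[566.2, -167.0, 198.1], [835.6, -0.5, 347.0]]
top0 white 446 [575.4 -81.8 169.7] [[437.1, -143.5, 61.5], [593.1, 75.0, 177.7]]
side0 orange 225 [607.  -78.6 172.5] [[550.0, -149.8, 130.0], [848.7, -25.2, 191.6]]
side0 blue 361 [ 593.3 -108.4  310.9] [[566.5, -170.3, 197.0], [834.0, -8.9, 345.8]]
side0 white 1686 [681.1  -2.6 133.4] [[442.7, -339.1, 53.2], [845.8, 98.0, 311.2]]
```

View pics/crop0.png

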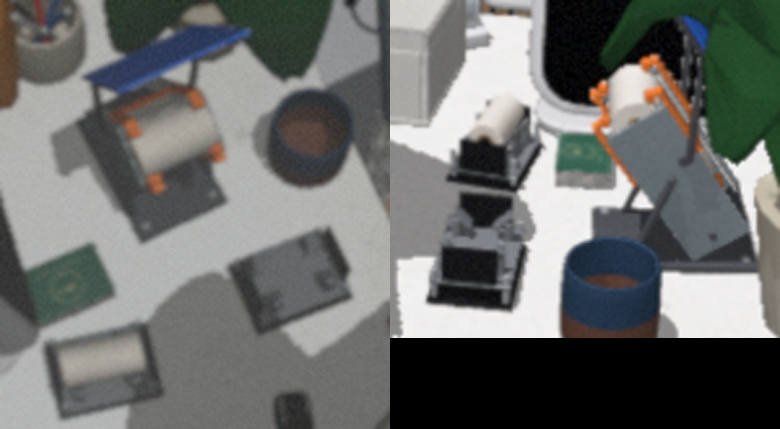

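```bash
cat > fit.py <<'E'
from h import *
from scipy.optimize import least_squares
G={n:load(n+"0") for n in("top","side")}; W={n:cloud(G[n]) for n in G}
t=W["top"]
for nm,u,v in(("roll",280,182),("empty",327,237),("full",255,270)): print(nm,t[v,u].round(1))
# roll 1
for use in (("top",),("side",),("top","side")):
    Q=[]
    for n in use:
        P=W[n].reshape(-1,3);C=G[n]["pixels"].reshape(-1,3).astype(int)
        k=(np.linalg.norm(P-[572,-84,155],axis=1)<60)&(C.max(1)-C.min(1)<45)&(C.min(1)>125)&(P[:,2]>125);Q.append(P[k])
    Q=np.vstack(Q)
    def res(p):
        a=np.array([-np.sin(p[3]),np.cos(p[3]),0]); d=Q-p[:3]; d=d-np.outer(d@a,a); return np.r_[np.linalg.norm(d,axis=1)-25,0.001*((p[:3]-Q.mean(0))@a)]
    s=least_squares(res,[580,-84,150,0.],loss="soft_l1",f_scale=1.5); p=s.x
    a=np.array([-np.sin(p[3]),np.cos(p[3]),0]); l=(Q-p[:3])@a
    e=np.percentile(l,[1,99]);print(use,len(Q),p.round(3),"ends",e.round(1),"mid centre",(p[:3]+a*e.mean()).round(1),"rms",np.sqrt(np.mean(s.fun**2)).round(2))
# cradles
for nm,u,v in(("empty",327,237),("full",255,270)):
    for n in W:
        P=W[n].reshape(-1,3); c=t[v,u]
        C=G[n]["pixels"].reshape(-1,3).astype(int)
        k=(np.hypot(*(P-c)[:,:2].T)<75)&(P[:,2]>-8)&(P[:,2]<95)&(C.max(1)<135 if n=="side" else C.max(1)<105)
        if n=="top": k&=(P[:,2]>4)
        q=P[k]; 
        if len(q)<10: print(nm,n,len(q)); continue
        print(nm,n,len(q),cv2.minAreaRect(q[:,:2].astype(np.float32)),"zpct",np.percentile(q[:,2],[2,50,90,98]).round(1))
# hood
for n in W:
    P=W[n].reshape(-1,3);C=G[n]["pixels"].reshape(-1,3).astype(int)
    k=(P[:,2]>215)&(P[:,2]<370)&(C[:,2]>100)&(C[:,0]<80)&(P[:,0]<720)&(P[:,1]<30)
    q=P[k]; c=np.median(q,0); print("hood",n,len(q),c.round(1), "normal",np.linalg.svd(q-q.mean(0))[2][2].round(3),q.min(0).round(),q.max(0).round())
k=[(t[v,u]).round(0).tolist() for u,v in ((335,183),(372,255),(395,245))]; print("misc",k)
E
python3 fit.py
```

```text
roll [ 582.8 -104.3  172.8]
empty [ 441.2 -170.2   25.7]
full [443.1  42.9  63.6]
('top',) 422 [ 5.89339e+02 -1.05225e+02  1.49874e+02 -7.00000e-03] ends [-35.2  35.6] mid centre [ 589.3 -105.   149.9] rms 2.18
('side',) 233 [ 5.87781e+02 -1.02535e+02  1.51909e+02 -5.90000e-02] ends [-39.9  36.5] mid centre [ 587.7 -104.2  151.9] rms 3.28
('top', 'side') 655 [ 5.88769e+02 -1.04157e+02  1.50676e+02 -3.20000e-02] ends [-36.7  34.9] mid centre [ 588.7 -105.1  150.7] rms 2.84
empty top 933 ((444.416748046875, -168.24368286132812), (106.35577392578125, 79.15998077392578), 83.47879028320312) zpct [ 4.9 26.4 52.6 61.3]
empty side 1228 ((441.96368408203125, -168.95285034179688), (122.98408508300781, 89.01666259765625), 85.66329193115234) zpct [ 1.  29.9 56.1 61.3]
full top 507 ((451.826171875, 43.587867736816406), (111.82810974121094, 77.51448822021484), 75.52378845214844) zpct [ 4.6 17.2 49.6 54. ]
full side 718 ((447.3779296875, 35.94205856323242), (124.0666275024414, 89.37165832519531), 74.33162689208984) zpct [ 0.2 18.6 47.9 53.9]
hood top 140 [ 569.7 -109.5  343.7] normal [-0.821  0.032 -0.57 ] [ 566. -181.  243.] [643. -47. 349.]
hood side 292 [ 586.4 -134.3  319.4] normal [ 0.818 -0.011  0.574] [ 564. -309.  235.] [646. -51. 348.]
misc [[572.0, -275.0, 9.0], [340.0, -245.0, 38.0], [468.0, -627.0, -819.0]]
```

```bash
cat >> h.py <<'E'
MC=np.array([588.5,-105,150.5]); PSI=-0.03
def cols(x,y,z): return R.from_matrix(np.array([x,y,z]).T)
def magR(psi=PSI,tilt=np.radians(35)):
    z=np.array([np.sin(tilt)*np.cos(psi),np.sin(tilt)*np.sin(psi),-np.cos(tilt)]); x=np.array([-np.sin(psi),np.cos(psi),0]); return cols(x,np.cross(z,x),z)
def cur():
    s=r.sense(); return np.array(s["eef_pos"]),R.from_euler("xyz",s["tcp_rot"]),s
def plan(p1,R1,N):
    p0,R0,s=cur(); w=(R0.inv()*R1).as_rotvec(); Rk=R0
    print("t",s["clock"],"dist",np.linalg.norm(p1-p0).round(1),"rot deg",np.degrees(w).round(2),"tool-frame rem mm",R0.inv().apply(p1-p0).round(1))
    for k in range(N):
        d=Rk.inv().apply((p1-p0)/N)/25
        print("  ",[*(w/N/np.pi).round(4).tolist(),*d.round(2).tolist()]); Rk=Rk*R.from_rotvec(w/N)
def show():
    p,Rr,s=cur(); print("t",round(s["clock"],2),p.round(1),"z",Rr.as_matrix()[:,2].round(3),"F",s["contact_force"].round(2),"open",round(s["opening"],3),"g",round(s["grasp_force"],1))
E
python3 - <<'E'
from h import *
Rt=magR(); plan(MC-Rt.apply([0,0,130]),Rt,28)
E
```

```text
t 0.1 dist 592.3 rot deg [-30.42  21.59 -68.61] tool-frame rem mm [ 459.9 -373.2   -3.9]
   [-0.006, 0.0043, -0.0136, 0.66, -0.53, -0.01]
   [-0.006, 0.0043, -0.0136, 0.68, -0.5, -0.01]
   [-0.006, 0.0043, -0.0136, 0.7, -0.47, -0.01]
   [-0.006, 0.0043, -0.0136, 0.72, -0.44, -0.01]
   [-0.006, 0.0043, -0.0136, 0.74, -0.41, -0.0]
   [-0.006, 0.0043, -0.0136, 0.76, -0.38, -0.0]
   [-0.006, 0.0043, -0.0136, 0.77, -0.35, 0.0]
   [-0.006, 0.0043, -0.0136, 0.79, -0.32, 0.01]
   [-0.006, 0.0043, -0.0136, 0.8, -0.28, 0.01]
   [-0.006, 0.0043, -0.0136, 0.81, -0.25, 0.02]
   [-0.006, 0.0043, -0.0136, 0.82, -0.21, 0.02]
   [-0.006, 0.0043, -0.0136, 0.83, -0.18, 0.03]
   [-0.006, 0.0043, -0.0136, 0.83, -0.14, 0.04]
   [-0.006, 0.0043, -0.0136, 0.84, -0.11, 0.05]
   [-0.006, 0.0043, -0.0136, 0.84, -0.07, 0.06]
   [-0.006, 0.0043, -0.0136, 0.84, -0.04, 0.07]
   [-0.006, 0.0043, -0.0136, 0.84, -0.0, 0.08]
   [-0.006, 0.0043, -0.0136, 0.84, 0.03, 0.09]
   [-0.006, 0.0043, -0.0136, 0.84, 0.06, 0.1]
   [-0.006, 0.0043, -0.0136, 0.83, 0.1, 0.12]
   [-0.006, 0.0043, -0.0136, 0.83, 0.13, 0.13]
   [-0.006, 0.0043, -0.0136, 0.82, 0.16, 0.14]
   [-0.006, 0.0043, -0.0136, 0.81, 0.2, 0.16]
   [-0.006, 0.0043, -0.0136, 0.8, 0.23, 0.17]
   [-0.006, 0.0043, -0.0136, 0.78, 0.26, 0.19]
   [-0.006, 0.0043, -0.0136, 0.77, 0.29, 0.2]
   [-0.006, 0.0043, -0.0136, 0.75, 0.32, 0.22]
   [-0.006, 0.0043, -0.0136, 0.74, 0.34, 0.23]
```

```bash
python3 -m inch '[[-0.006,0.0043,-0.0136,0.66,-0.53,-0.01,0],[-0.006,0.0043,-0.0136,0.68,-0.5,-0.01,0],[-0.006,0.0043,-0.0136,0.7,-0.47,-0.01,0],[-0.006,0.0043,-0.0136,0.72,-0.44,0,0],[-0.006,0.0043,-0.0136,0.74,-0.41,0,0],[-0.006,0.0043,-0.0136,0.76,-0.38,0,0],[-0.006,0.0043,-0.0136,0.77,-0.35,0,0],[-0.006,0.0043,-0.0136,0.79,-0.32,0,0]]'
python3 -m inch '[[-0.006,0.0043,-0.0136,0.8,-0.28,0,0],[-0.006,0.0043,-0.0136,0.81,-0.25,0.02,0],[-0.006,0.0043,-0.0136,0.82,-0.21,0.02,0],[-0.006,0.0043,-0.0136,0.83,-0.18,0.03,0],[-0.006,0.0043,-0.0136,0.83,-0.14,0.04,0],[-0.006,0.0043,-0.0136,0.84,-0.11,0.05,0],[-0.006,0.0043,-0.0136,0.84,-0.07,0.06,0],[-0.006,0.0043,-0.0136,0.84,-0.04,0.07,0]]'
python3 - <<'E'
from h import *
Rt=magR(); plan(MC-Rt.apply([0,0,130]),Rt,13)
E
```

```text
clock: 0.77
eef_pos: [280.7, -454.7, 254.4]
tcp_rot: [2.975, -0.08, 0.654]
contact_force: [0.4, -0.3, 0.7]
opening: 1.002
grasp_force: 0.0
clock: 1.43
eef_pos: [374.5, -313.8, 256.0]
tcp_rot: [2.79, -0.097, 1.013]
contact_force: [-0.5, 1.5, -0.3]
opening: 1.0
grasp_force: 0.0
t 1.4333 dist 253.0 rot deg [-13.02   9.17 -29.34] tool-frame rem mm [251.8  -1.8  24.4]
   [-0.0056, 0.0039, -0.0125, 0.77, -0.01, 0.08]
   [-0.0056, 0.0039, -0.0125, 0.77, 0.02, 0.08]
   [-0.0056, 0.0039, -0.0125, 0.77, 0.05, 0.1]
   [-0.0056, 0.0039, -0.0125, 0.77, 0.08, 0.11]
   [-0.0056, 0.0039, -0.0125, 0.76, 0.11, 0.12]
   [-0.0056, 0.0039, -0.0125, 0.76, 0.14, 0.13]
   [-0.0056, 0.0039, -0.0125, 0.75, 0.16, 0.14]
   [-0.0056, 0.0039, -0.0125, 0.74, 0.19, 0.15]
   [-0.0056, 0.0039, -0.0125, 0.73, 0.22, 0.16]
   [-0.0056, 0.0039, -0.0125, 0.72, 0.24, 0.18]
   [-0.0056, 0.0039, -0.0125, 0.71, 0.27, 0.19]
   [-0.0056, 0.0039, -0.0125, 0.69, 0.29, 0.2]
   [-0.0056, 0.0039, -0.0125, 0.68, 0.31, 0.22]
```

```bash
python3 -m inch '[[-0.0056,0.0039,-0.0125,0.77,-0.01,0.08,0],[-0.0056,0.0039,-0.0125,0.77,0.02,0.08,0],[-0.0056,0.0039,-0.0125,0.77,0.05,0.1,0],[-0.0056,0.0039,-0.0125,0.77,0.08,0.11,0],[-0.0056,0.0039,-0.0125,0.76,0.11,0.12,0],[-0.0056,0.0039,-0.0125,0.76,0.14,0.13,0],[-0.0056,0.0039,-0.0125,0.75,0.16,0.14,0],[-0.0056,0.0039,-0.0125,0.74,0.19,0.15,0]]'
python3 -m inch '[[-0.0056,0.0039,-0.0125,0.73,0.22,0.16,0],[-0.0056,0.0039,-0.0125,0.72,0.24,0.18,0],[-0.0056,0.0039,-0.0125,0.71,0.27,0.19,0],[-0.0056,0.0039,-0.0125,0.69,0.29,0.2,0],[-0.0056,0.0039,-0.0125,0.68,0.31,0.22,0],[0,0,0,0,0,0,0],[0,0,0,0,0,0,0]]'
python3 - <<'E'
from h import *
save("side","side1"); g=save("top","top1")
Rt=magR(); plan(MC-Rt.apply([0,0,130]),Rt,1); show()
a=load("side1")["pixels"][160:310,215:365]; b=load("top1")["pixels"][110:260,215:365]
cv2.imwrite("pics/crop1.png",np.hstack([cv2.resize(x[:,:,::-1],None,fx=2.6,fy=2.6,interpolation=cv2.INTER_CUBIC) for x in(a,b)]))
E
```

```text
clock: 2.1
eef_pos: [460.4, -184.1, 256.2]
tcp_rot: [2.623, -0.053, 1.34]
contact_force: [-0.2, -0.2, 0.0]
opening: 0.999
grasp_force: 0.0
clock: 2.68
eef_pos: [513.8, -103.2, 256.4]
tcp_rot: [2.531, -0.0, 1.538]
contact_force: [0.5, 0.5, 0.1]
opening: 0.998
grasp_force: 0.0
t 2.7833 dist 1.5 rot deg [-0.    0.14 -0.22] tool-frame rem mm [ 1.4  0.4 -0.1]
   [-0.0, 0.0008, -0.0012, 0.06, 0.01, -0.0]
t 2.78 [ 513.7 -104.2  256.7] z [ 0.573 -0.02  -0.819] F [-0.27 -0.07 -0.41] open 1.0 g 0.0
```

View pics/crop1.png

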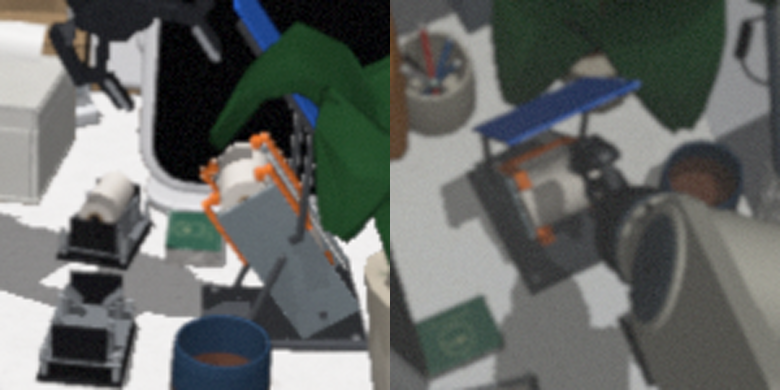

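The fingers hang on the stack axis above the mouth (tips at crop (125,105) and (215,55), roll at (240,170)), nothing is touched. I'll do a quick check of magazine centring from lips and hood edges before descending.

Run:
```python
from h import *
M=magR()
for n in("top0","side0","side1"):
    g=load(n); P=cloud(g).reshape(-1,3); C=g["pixels"].reshape(-1,3).astype(int)
    L=M.inv().apply(P-MC); L[:,2]*=-1   # x along roll, y behind(+), z out of mouth
    o=(C[:,0]-C[:,2]>55)&(C[:,0]-C[:,1]>35)&(abs(L[:,0])<60)&(abs(L[:,1])<50)&(L[:,2]>0)&(L[:,2]<32)
    l=L[o]
    for s in(-1,1):
        q=l[l[:,0]*s>0]
        for t in(-1,1):
            z=q[q[:,1]*t>0]
            if len(z)>3: print(n,"lip",s,t,len(z),np.median(z,0).round(1),np.percentile(z[:,0],[5,95]).round(1))
    b=(C[:,2]-C[:,0]>40)&(abs(L[:,0])<90)&(L[:,1]>70)&(L[:,1]<110)&(L[:,2]>20)&(L[:,2]<180)
    h=L[b]; print(n,"hood",len(h),np.percentile(h,[1,50,99],axis=0).round(1).tolist(), "slope deg",np.degrees(np.polyfit(h[:,0],h[:,1],1)[0]).round(2))
```

```text
top0 lip -1 -1 28 [-37.1 -26.   20. ] [-41.5 -32.2]
top0 lip -1 1 29 [-36.2  30.   18.7] [-42.1 -31.4]
top0 lip 1 -1 30 [ 29.8 -27.5  19.8] [25.5 35.5]
top0 lip 1 1 30 [30.9 29.4 20.3] [25.7 35. ]
top0 hood 473 [[-62.7, 89.7, 52.8], [-7.2, 96.7, 136.3], [52.3, 97.7, 173.5]] slope deg -0.26
side0 lip -1 -1 48 [-41.5 -29.3  18.7] [-45.7 -33.5]
side0 lip -1 1 51 [-41.2  33.1  18. ] [-44.4 -33.8]
side0 lip 1 -1 47 [ 26.3 -31.7  19.6] [20.4 33.5]
side0 lip 1 1 49 [26.1 32.  18.5] [21.8 34.1]
side0 hood 309 [[-66.8, 91.5, 39.2], [-27.5, 96.0, 137.1], [53.6, 102.1, 173.2]] slope deg -0.28
side1 lip -1 -1 48 [-41.8 -28.7  18.3] [-45.5 -32.8]
side1 lip -1 1 51 [-41.3  33.2  17.6] [-46. -34.]
side1 lip 1 -1 44 [ 25.7 -31.8  18.2] [21.1 31.4]
side1 lip 1 1 50 [25.7 31.9 18.9] [22.  34.1]
side1 hood 309 [[-69.3, 91.6, 39.2], [-27.2, 96.0, 137.3], [54.4, 102.2, 173.1]] slope deg -0.37
```

```bash
sed -i 's/^MC=.*/MC=np.array([588.5,-105,150.5]); PSI=-0.033/; s/^def cols/MC0=MC\ndef cols/' h.py; echo 'MC=MC0+magR(-0.03).apply([-5,1,0])' >> h.py
python3 - <<'E'
from h import *
Rt=magR(); plan(MC-Rt.apply([0,0,70]),Rt,4); print(MC)
E
```

```text
t 2.7833 dist 60.0 rot deg [-0.    0.04 -0.08] tool-frame rem mm [-3.3  1.4 59.9]
   [-0.0, 0.0001, -0.0001, -0.03, 0.01, 0.6]
   [-0.0, 0.0001, -0.0001, -0.03, 0.01, 0.6]
   [-0.0, 0.0001, -0.0001, -0.03, 0.01, 0.6]
   [-0.0, 0.0001, -0.0001, -0.03, 0.01, 0.6]
[ 589.16880595 -110.02232104  151.07357644]
```

```bash
python3 -m inch '[[0,0,0,-0.03,0.01,0.6,0],[0,0,0,-0.04,0.02,0.6,0],[0,0,0,-0.03,0.01,0.6,0],[0,0,0,-0.03,0.01,0.6,0],[0,0,0,0,0,0.4,0],[0,0,0,0,0,0.4,0],[0,0,0,0,0,0.4,0],[0,0,0,0,0,0.4,0]]' 60
python3 -m inch '[[0,0,0,0,0,0.3,0],[0,0,0,0,0,0.3,0],[0,0,0,0,0,0.3,0],[0,0,0,0,0,0,0]]'
python3 - <<'E'
from h import *
Rt=magR(); plan(MC+Rt.apply([0,0,2]),Rt,1); show()
save("side","side2")
x=load("side2")["pixels"][190:290,265:365]
cv2.imwrite("pics/crop2.png",cv2.resize(x[:,:,::-1],None,fx=5,fy=5,interpolation=cv2.INTER_CUBIC))
E
```

```text
clock: 3.45
eef_pos: [572.3, -110.2, 175.3]
tcp_rot: [2.53, -0.0, 1.535]
contact_force: [0.1, 0.3, -0.2]
opening: 1.001
grasp_force: 0.0
clock: 3.78
eef_pos: [585.2, -110.5, 156.4]
tcp_rot: [2.531, -0.001, 1.535]
contact_force: [-0.6, -0.4, 0.0]
opening: 1.003
grasp_force: 0.0
t 3.7833 dist 8.7 rot deg [-0.02  0.06 -0.14] tool-frame rem mm [0.6 0.2 8.6]
   [-0.0001, 0.0003, -0.0008, 0.02, 0.01, 0.35]
t 3.78 [ 585.2 -110.5  156.4] z [ 0.573 -0.02  -0.819] F [-0.59 -0.45  0.02] open 1.003 g 0.0
```

View pics/crop2.png

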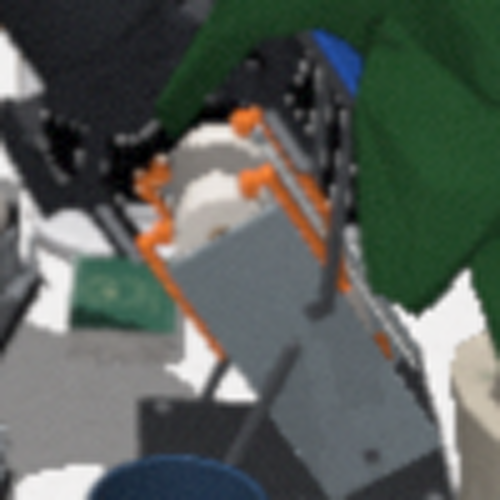

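Fingers straddle the roll between the lips with no contact force. Go the last 8 mm and close.

```bash
python3 -m inch '[[0,0,0,0.01,0,0.17,0],[0,0,0,0.01,0,0.17,0],[0,0,0,0,0,0,0.3],[0,0,0,0,0,0,1],[0,0,0,0,0,0,1],[0,0,0,0,0,0,1],[0,0,0,0,0,0,1],[0,0,0,0,0,0,1]]' 80
python3 -m inch '[[0,0,0,0,0,0,1],[0,0,0,0,0,0,1],[0,0,0,0,0,0,1]]'
python3 -c "
from h import *
show(); p,Rr,s=cur(); print('tool F',Rr.inv().apply(s['contact_force']).round(2), s['wrist_torque'].round(2))"
```

```text
clock: 4.5
eef_pos: [589.9, -109.4, 150.5]
tcp_rot: [2.53, 0.0, 1.537]
contact_force: [-2.2, -0.7, 2.1]
opening: 0.563
grasp_force: 81.6
clock: 4.75
eef_pos: [590.1, -109.3, 150.4]
tcp_rot: [2.53, 0.0, 1.537]
contact_force: [-2.8, -1.3, 2.5]
opening: 0.565
grasp_force: 81.6
t 4.75 [ 590.1 -109.3  150.4] z [ 0.574 -0.02  -0.819] F [-2.8  -1.33  2.52] open 0.565 g 81.6
tool F [-1.42 -0.81 -3.65] [-0.1   0.48 -0.06]
```

```bash
python3 -m inch '[[0,0,0,0,0,-0.12,1],[0,0,0,0,0,-0.12,1],[0,0,0,0,0,-0.12,1],[0,0,0,0,0,-0.12,1]]'
python3 -m inch '[[0,0,0,0,0,-0.12,1],[0,0,0,0,0,-0.12,1],[0,0,0,0,0,-0.12,1],[0,0,0,0,0,-0.12,1]]'
python3 -m inch '[[0,0,0,0,0,-0.15,1],[0,0,0,0,0,-0.15,1],[0,0,0,0,0,-0.15,1],[0,0,0,0,0,-0.15,1],[0,0,0,0,0,-0.15,1],[0,0,0,0,0,-0.15,1],[0,0,0,0,0,-0.15,1],[0,0,0,0,0,-0.15,1]]'
python3 - <<'E'
from h import *
show();save("side","side3");save("top","top3")
a=load("side3")["pixels"][170:290,255:365]; b=load("top3")["pixels"][110:230,225:335]
cv2.imwrite("pics/crop3.png",np.hstack([cv2.resize(x[:,:,::-1],None,fx=3.6,fy=3.6,interpolation=cv2.INTER_CUBIC) for x in(a,b)]))
E
```

```text
clock: 5.08
eef_pos: [583.1, -108.9, 159.5]
tcp_rot: [2.531, -0.0, 1.537]
contact_force: [4.8, 0.2, -8.4]
opening: 0.564
grasp_force: 84.7
clock: 5.42
eef_pos: [576.1, -108.7, 169.6]
tcp_rot: [2.531, -0.0, 1.537]
contact_force: [0.3, -0.2, -4.0]
opening: 0.567
grasp_force: 85.3
clock: 6.08
eef_pos: [558.9, -108.1, 194.8]
tcp_rot: [2.53, -0.0, 1.537]
contact_force: [-0.6, 0.5, -1.1]
opening: 0.564
grasp_force: 85.9
t 6.08 [ 558.9 -108.1  194.8] z [ 0.574 -0.019 -0.819] F [-0.56  0.47 -1.15] open 0.564 g 85.9
```

View pics/crop3.png

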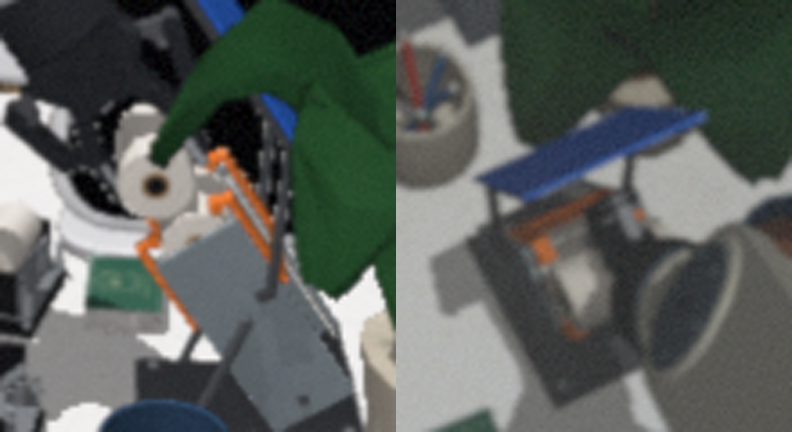

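Roll 1 is in the fingers (core at crop (155,185)), roll 2 has risen to the mouth. Withdraw further, then measure the roll in the hand.

```bash
python3 -m inch '[[0,0,0,0,0,-0.4,1],[0,0,0,0,0,-0.6,1],[0,0,0,0,0,-0.7,1],[0,0,0,0,0,-0.7,1],[0,0,0,0,0,-0.7,1],[0,0,0,0,0,-0.6,1],[0,0,0,0,0,-0.4,1],[0,0,0,0,0,0,1]]'
cat >> h.py <<'E'
CE=np.array([444.4,-168.3,0]); CY=np.radians(-6.5)
E
python3 - <<'E'
from h import *
show(); save("side","side4")
R1=magR(CY,np.radians(0)); plan(np.array([CE[0],CE[1],200.]),R1,10)
E
```

```text
clock: 6.85
eef_pos: [500.3, -106.3, 280.2]
tcp_rot: [2.527, 0.001, 1.537]
contact_force: [1.0, -0.6, -1.7]
opening: 0.563
grasp_force: 85.9
t 6.85 [ 500.3 -106.3  280.2] z [ 0.576 -0.02  -0.817] F [ 0.98 -0.59 -1.71] open 0.563 g 85.9
t 6.9 dist 115.3 rot deg [35.13 -1.37  4.42] tool-frame rem mm [-63.8 -89.8  33.8]
   [0.0195, -0.0008, 0.0025, -0.26, -0.36, 0.14]
   [0.0195, -0.0008, 0.0025, -0.26, -0.35, 0.16]
   [0.0195, -0.0008, 0.0025, -0.26, -0.34, 0.18]
   [0.0195, -0.0008, 0.0025, -0.26, -0.32, 0.2]
   [0.0195, -0.0008, 0.0025, -0.26, -0.31, 0.22]
   [0.0195, -0.0008, 0.0025, -0.27, -0.29, 0.24]
   [0.0195, -0.0008, 0.0025, -0.27, -0.27, 0.26]
   [0.0195, -0.0008, 0.0025, -0.27, -0.26, 0.27]
   [0.0195, -0.0008, 0.0025, -0.27, -0.24, 0.29]
   [0.0195, -0.0008, 0.0025, -0.27, -0.22, 0.3]
```

```bash
python3 -m inch '[[0.0195,-0.0008,0.0025,-0.26,-0.36,0.14,1],[0.0195,-0.0008,0.0025,-0.26,-0.35,0.16,1],[0.0195,-0.0008,0.0025,-0.26,-0.34,0.18,1],[0.0195,-0.0008,0.0025,-0.26,-0.32,0.2,1],[0.0195,-0.0008,0.0025,-0.26,-0.31,0.22,1]]'
python3 -m inch '[[0.0195,-0.0008,0.0025,-0.27,-0.29,0.24,1],[0.0195,-0.0008,0.0025,-0.27,-0.27,0.26,1],[0.0195,-0.0008,0.0025,-0.27,-0.26,0.27,1],[0.0195,-0.0008,0.0025,-0.27,-0.24,0.29,1],[0.0195,-0.0008,0.0025,-0.27,-0.22,0.3,1],[0,0,0,0,0,0,1],[0,0,0,0,0,0,1]]'
python3 - <<'E'
from h import *
show(); save("side","side5"); save("top","top5")
R1=magR(CY,0); plan(np.array([CE[0],CE[1],200.]),R1,1)
a=load("side5")["pixels"][190:320,195:305]; b=load("top5")["pixels"][160:290,265:375]
cv2.imwrite("pics/crop5.png",np.hstack([cv2.resize(x[:,:,::-1],None,fx=3.6,fy=3.6,interpolation=cv2.INTER_CUBIC) for x in(a,b)]))
E
```

```text
clock: 7.32
eef_pos: [472.1, -137.4, 237.4]
tcp_rot: [2.84, -0.007, 1.496]
contact_force: [0.9, 1.1, -1.6]
opening: 0.561
grasp_force: 86.0
clock: 7.9
eef_pos: [444.3, -168.0, 197.7]
tcp_rot: [-3.14, -0.001, 1.456]
contact_force: [-0.5, -0.4, -1.5]
opening: 0.562
grasp_force: 86.0
t 7.9 [ 444.3 -168.   197.7] z [-0.002  0.001 -1.   ] F [-0.49 -0.39 -1.47] open 0.562 g 86.0
t 8.0 dist 1.4 rot deg [-0.01 -0.02 -0.07] tool-frame rem mm [-0.4  0.4 -1.3]
   [-0.0001, -0.0001, -0.0004, -0.02, 0.02, -0.05]
```

View pics/crop5.png

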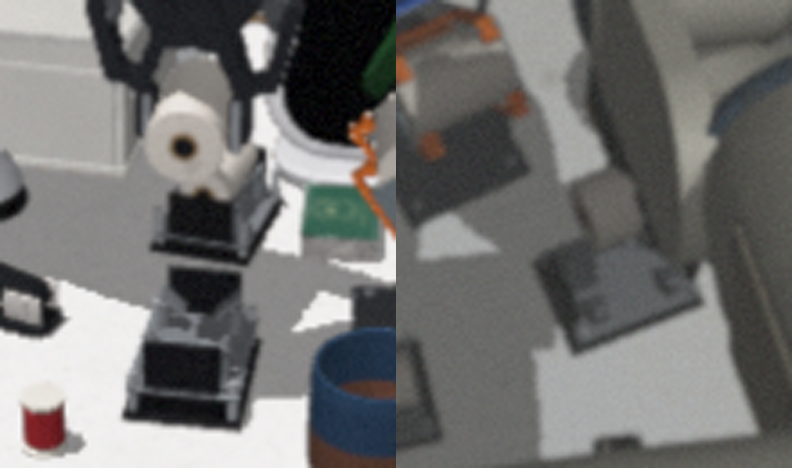

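The roll hangs level over the empty cradle (core at crop (184,147)); cradle cheeks at crop (182,365) near and (205,285) far. Compare roll and cradle within the same camera.

Run:
```python
from h import *
from scipy.optimize import least_squares
p,Rr,s=cur(); ax=np.array([-np.sin(CY),np.cos(CY),0]); nx=np.array([np.cos(CY),np.sin(CY),0])
def loc(P): d=P-CE; return np.stack([d@nx,d@ax,d[...,2]],-1)  # x across, y along, z
g=load("side5"); L=loc(cloud(g)); C=g["pixels"].astype(int)
def reg(x0,x1,y0,y1): # crop coords
    sl=np.s_[int(190+y0/3.6):int(190+y1/3.6)+1,int(195+x0/3.6):int(195+x1/3.6)+1]; return L[sl].reshape(-1,3),C[sl].reshape(-1,3)
for nm,b in(("rollend",(160,205,120,175)),("nearcheek",(152,215,350,385)),("farcheek",(182,235,275,300))):
    q,c=reg(*b); q=q[~np.isnan(q).any(1)]; m=np.median(q,0); q=q[abs(q[:,1]-m[1])<8]
    A=np.c_[q[:,0],q[:,2],np.ones(len(q))]; k=np.linalg.lstsq(A,q[:,1],rcond=None)[0]
    print(nm,len(q),np.median(q,0).round(1),"slope yaw deg",np.degrees(-k[0]).round(2),"ext",np.percentile(q,[2,98],axis=0).round(1).tolist())
q=L.reshape(-1,3);c=C.reshape(-1,3)
for n in("side5","top5"):
    g=load(n); q=loc(cloud(g)).reshape(-1,3); c=g["pixels"].reshape(-1,3).astype(int)
    k=(abs(q[:,0])<34)&(abs(q[:,1])<55)&(q[:,2]>150)&(q[:,2]<235)&(c.min(1)>75)&(c.max(1)-c.min(1)<45); Q=q[k]
    print(n,len(Q),"along pct",np.percentile(Q[:,1],[1,99]).round(1))
    if n=="side5": Q=Q[Q[:,1]>-34]
    f=lambda p:np.linalg.norm(np.cross(Q-[p[0],0,p[1]],np.array([p[2],1,p[3]])/np.sqrt(1+p[2]**2+p[3]**2)),axis=1)-25
    o=least_squares(f,[0,197,0,0],loss="soft_l1"); print(n,len(Q),"xz",o.x[:2].round(1),"yaw,tilt deg",np.degrees([-o.x[2],o.x[3]]).round(2),"rms",f(o.x).std().round(2))
# cradle cheek tops / edges, both views, initial and now
for n in("side0","top0","side5"):
    g=load(n); q=loc(cloud(g)).reshape(-1,3); k=(abs(q[:,0])<50)&(abs(q[:,1])<62)&(q[:,2]>50)&(q[:,2]<80); z=q[k]
    for sg in(-1,1):
        w=z[(z[:,1]*sg>30)]; print(n,sg,len(w),"y",np.percentile(w[:,1],[5,50,95]).round(1),"x",np.percentile(w[:,0],[3,97]).round(1),"ztop",np.percentile(w[:,2],[50,90,97]).round(1)) if len(w)>3 else 0
```

```text
rollend 205 [ -2.5 -39.1 197.8] slope yaw deg -1.38 ext [[-16.1, -42.4, 178.5], [11.1, -35.7, 215.6]]
nearcheek 179 [  2.  -53.7  45.7] slope yaw deg -0.08 ext [[-18.9, -56.8, 31.8], [21.3, -50.2, 60.7]]
farcheek 118 [ 1.6 41.3 49.1] slope yaw deg -0.32 ext [[-16.2, 37.5, 37.3], [21.3, 44.9, 59.2]]
side5 692 along pct [-41.9  37.5]
side5 363 xz [ -2.2 198.5] yaw,tilt deg [1.34 0.33] rms 3.42
top5 301 along pct [ 9.9 42.3]
top5 301 xz [  1.1 196.1] yaw,tilt deg [3.62 2.32] rms 2.33
side0 -1 122 y [-56.2 -52.6 -34.9] x [-23.8  24.5] ztop [56.1 61.  62.3]
side0 1 101 y [39.1 41.9 44.2] x [-26.3  24.2] ztop [56.6 62.2 63. ]
top0 -1 62 y [-52.4 -49.1 -32.7] x [-27.2  26.8] ztop [57.1 61.9 63.3]
top0 1 49 y [31.5 44.7 47. ] x [-25.8  25.1] ztop [58.5 62.5 64.5]
side5 -1 127 y [-56.  -53.1 -31.6] x [-23.6  25.3] ztop [55.7 61.5 62.6]
side5 1 102 y [37.7 41.9 44.7] x [-26.7  23.5] ztop [56.6 62.3 62.9]
```

```bash
python3 -m inch '[[0,0,0.0032,-0.08,0.02,0.5,1],[0,0,0.0032,-0.08,0.02,0.6,1],[0,0,0,0,0,0.6,1],[0,0,0,0,0,0.6,1],[0,0,0,0,0,0.6,1],[0,0,0,0,0,0.6,1],[0,0,0,0,0,0.5,1],[0,0,0,0,0,0,1]]'
python3 - <<'E'
from h import *
show(); save("side","side6"); save("top","top6")
a=load("side6")["pixels"][225:325,205:295]; b=load("top6")["pixels"][190:290,280:370]
cv2.imwrite("pics/crop6.png",np.hstack([cv2.resize(x[:,:,::-1],None,fx=4.4,fy=4.4,interpolation=cv2.INTER_CUBIC) for x in(a,b)]))
E
```

```text
clock: 8.67
eef_pos: [443.1, -171.7, 97.7]
tcp_rot: [-3.139, -0.0, 1.436]
contact_force: [-1.1, 0.4, -1.1]
opening: 0.569
grasp_force: 86.0
t 8.67 [ 443.1 -171.7   97.7] z [-0.002  0.001 -1.   ] F [-1.1   0.37 -1.06] open 0.569 g 86.0
```

View pics/crop6.png

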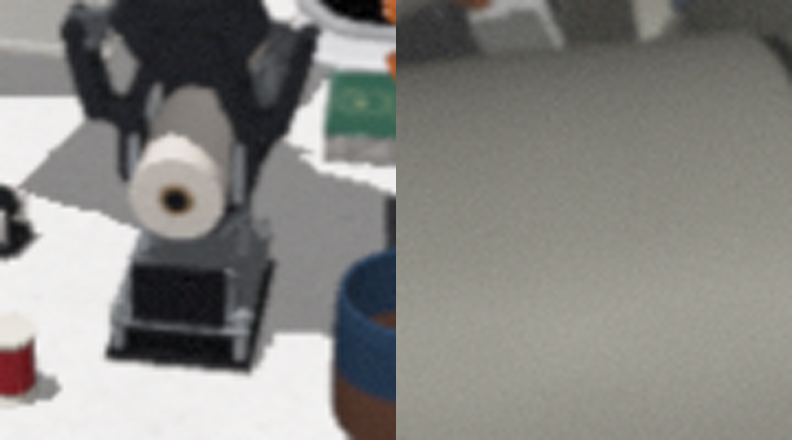

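The roll end (centre crop (178,198)) hangs above the near cheek (crop x 132–227). Measure relative offsets again from the side view.

Run:
```python
from h import *
ax=np.array([-np.sin(CY),np.cos(CY),0]); nx=np.array([np.cos(CY),np.sin(CY),0])
g=load("side6"); d=cloud(g)-CE; L=np.stack([d@nx,d@ax,d[...,2]],-1)
def reg(x0,x1,y0,y1):
    q=L[int(225+y0/4.4):int(225+y1/4.4)+1,int(205+x0/4.4):int(205+x1/4.4)+1].reshape(-1,3); q=q[~np.isnan(q).any(1)]; m=np.median(q,0); return q[abs(q[:,1]-m[1])<8]
for nm,b in(("rollend",(145,210,168,228)),("rollend_wide",(128,225,150,240)),("nearcheek",(138,222,270,315))):
    q=reg(*b); k=np.linalg.lstsq(np.c_[q[:,0],q[:,2],np.ones(len(q))],q[:,1],rcond=None)[0]
    print(nm,len(q),np.median(q,0).round(1),"yaw",np.degrees(k[0]).round(2),"ext",np.percentile(q,[1,99],axis=0).round(1).tolist())
# pixel-based cross check: roll disc (white) circle and black cheek columns -> x at their depths
C=g["pixels"].astype(int); P=L.reshape(-1,3); c=C.reshape(-1,3)
k=(abs(P[:,1]+54)<5)&(P[:,2]>30)&(P[:,2]<75)&(abs(P[:,0])<45)&(c.max(1)<60); print("cheek dark x",np.percentile(P[k][:,0],[1,50,99]).round(1),"z",np.percentile(P[k][:,2],[1,99]).round(1))
k=(abs(P[:,1]+43)<6)&(P[:,2]>65)&(P[:,2]<130)&(abs(P[:,0])<45)&(c.min(1)>130); 
print("roll end x",np.percentile(P[k][:,0],[1,50,99]).round(1),"z",np.percentile(P[k][:,2],[1,99]).round(1))
```

```text
rollend 221 [ -2.  -42.9  99.2] yaw -1.28 ext [[-20.8, -47.0, 80.2], [14.9, -38.8, 117.0]]
rollend_wide 341 [ -1.8 -42.3 101.8] yaw 0.38 ext [[-24.8, -46.7, 75.3], [20.4, -34.1, 123.3]]
nearcheek 219 [  2.  -53.5  47.7] yaw -0.23 ext [[-21.5, -57.4, 31.4], [23.7, -49.6, 62.4]]
cheek dark x [-23.8   0.1  23.8] z [30.4 62.7]
roll end x [-25.   -1.9  19.3] z [ 75.1 123.4]
```

```bash
python3 -m inch '[[0,0,0,-0.02,0.04,0,1],[0,0,0,-0.02,0.04,0.1,1],[0,0,0,0,0,0.2,1],[0,0,0,0,0,0.2,1],[0,0,0,0,0,0.2,1],[0,0,0,0,0,0.1,1],[0,0,0,0,0,0,1],[0,0,0,0,0,0,1]]' 50
python3 -m inch '[[0,0,0,0,0,0.05,1],[0,0,0,0,0,0.05,1],[0,0,0,0,0,0.05,1],[0,0,0,0,0,0,1]]'
python3 -c "
from h import *
show(); print(cur()[2]['wrist_torque'].round(2))"
```

```text
clock: 9.43
eef_pos: [445.8, -173.6, 78.7]
tcp_rot: [-3.14, 0.0, 1.436]
contact_force: [-0.4, 0.5, -2.8]
opening: 0.566
grasp_force: 86.0
clock: 9.77
eef_pos: [446.0, -173.7, 75.2]
tcp_rot: [-3.14, 0.0, 1.436]
contact_force: [0.2, 0.1, -1.3]
opening: 0.564
grasp_force: 86.0
t 9.77 [ 446.  -173.7   75.2] z [-0.001 -0.    -1.   ] F [ 0.17  0.1  -1.32] open 0.564 g 86.0
[ 0.02  0.02 -0.01]
```

```bash
for i in 1; do python3 -m inch '[[0,0,0,0,0,0.04,1],[0,0,0,0,0,0.04,1],[0,0,0,0,0,0.04,1],[0,0,0,0,0,0.04,1],[0,0,0,0,0,0,1]]' | sed -n '2p;4p'; python3 -m inch '[[0,0,0,0,0,0.04,1],[0,0,0,0,0,0.04,1],[0,0,0,0,0,0,1]]'| sed -n '2p;4p'; done; python3 -c "
from h import *
show(); print(cur()[2]['wrist_torque'].round(2))"
```

```text
eef_pos: [445.9, -173.7, 71.1]
contact_force: [0.3, -1.1, -1.5]
eef_pos: [445.9, -173.7, 69.1]
contact_force: [0.3, 0.7, -2.0]
t 10.43 [ 445.9 -173.7   69.1] z [-0.002 -0.    -1.   ] F [ 0.3   0.66 -2.01] open 0.563 g 86.0
[-0.01 -0.02 -0.06]
```

```bash
python3 -m inch '[[0,0,0,0,0,0.04,1],[0,0,0,0,0,0.04,1],[0,0,0,0,0,0,1]]' | sed -n '2p;4p'; python3 -m inch '[[0,0,0,0,0,0.04,1],[0,0,0,0,0,0,1]]'| sed -n '2p;4p'; python3 -c "
from h import *
show(); print(cur()[2]['wrist_torque'].round(2))"
```

```text
eef_pos: [445.9, -173.7, 67.1]
contact_force: [-0.1, 0.0, -1.2]
eef_pos: [446.0, -173.7, 66.2]
contact_force: [0.5, 0.2, -0.6]
t 10.85 [ 446.  -173.7   66.2] z [-0.002 -0.    -1.   ] F [ 0.52  0.17 -0.63] open 0.564 g 86.0
[-0.03 -0.01 -0.02]
```

```bash
python3 -m inch '[[0,0,0,0,0,0.02,1],[0,0,0,0,0,0,1]]' | sed -n '2p;4p'; python3 -m inch '[[0,0,0,0,0,0.02,1],[0,0,0,0,0,0,1]]'| sed -n '2p;4p';  python3 -c "
from h import *
show(); print(cur()[2]['wrist_torque'].round(2))"
```

```text
eef_pos: [446.0, -173.7, 65.8]
contact_force: [0.2, 0.2, -0.2]
eef_pos: [445.9, -173.7, 65.7]
contact_force: [-2.2, 0.4, 5.5]
t 11.18 [ 445.9 -173.7   65.7] z [-0.002 -0.    -1.   ] F [-2.18  0.45  5.55] open 0.56 g 87.1
[0.1  0.32 0.01]
```

Contact felt, with force toward −x: the roll touches the +x saddle first. Ease over and continue.

```bash
for i in 1; do python3 -m inch '[[0,0,0,0,-0.02,0,1],[0,0,0,0,0,0,1]]' | sed -n '2p;4p'; python3 -m inch '[[0,0,0,0,-0.02,0,1],[0,0,0,0,0,0,1]]'| sed -n '2p;4p';python3 -m inch '[[0,0,0,0,0,0.02,1],[0,0,0,0,0,0,1]]'| sed -n '2p;4p'; done;  python3 -c "
from h import *
show(); print(cur()[2]['wrist_torque'].round(2))"
```

```text
eef_pos: [445.5, -173.7, 65.4]
contact_force: [-0.0, -0.2, -1.8]
eef_pos: [445.1, -173.6, 65.3]
contact_force: [0.2, -0.1, -1.2]
eef_pos: [445.3, -173.7, 65.0]
contact_force: [-0.2, 0.8, 4.1]
t 11.68 [ 445.3 -173.7   65. ] z [-0.001 -0.    -1.   ] F [-0.24  0.82  4.12] open 0.562 g 86.9
[0.07 0.08 0.18]
```

```bash
python3 -m inch '[[0,0,0,0,0,0,1],[0,0,0,0,0,0.02,1],[0,0,0,0,0,0,1],[0,0,0,0,0,0,1]]'| sed -n '2,4p';  python3 - <<'E'
from h import *
show(); print(cur()[2]['wrist_torque'].round(2)); save("side","side7")
a=load("side7")["pixels"][235:325,205:295]
cv2.imwrite("pics/crop7.png",cv2.resize(a[:,:,::-1],None,fx=6,fy=6,interpolation=cv2.INTER_CUBIC))
E
```

```text
eef_pos: [445.3, -173.7, 65.0]
tcp_rot: [-3.141, 0.001, 1.436]
contact_force: [-1.9, 0.6, 12.0]
t 12.02 [ 445.3 -173.7   65. ] z [-0.001 -0.001 -1.   ] F [-1.89  0.56 12.01] open 0.565 g 87.9
[0.1  0.41 0.2 ]
```

View pics/crop7.png

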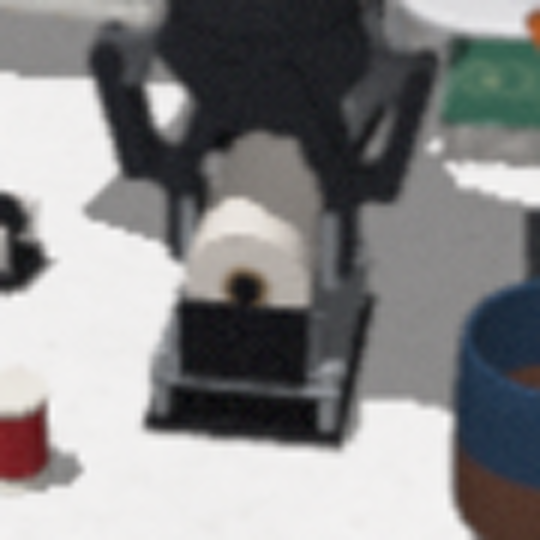

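Roll sits between the cheeks, core (crop (243,288)) just above the near cheek top, as expected of a seated roll; force rose to 12 N without movement. Ease off and open.

```bash
python3 -m inch '[[0,0,0,0,0,-0.02,1],[0,0,0,0,0,0,1]]' 20 | sed -n '2,6p'; python3 -m inch '[[0,0,0,0,0,0,0.4],[0,0,0,0,0,0,0.3],[0,0,0,0,0,0,0.2],[0,0,0,0,0,0,0],[0,0,0,0,0,0,0],[0,0,0,0,0,0,0]]'; python3 -m inch '[[0,0,0,0,0,-0.1,0],[0,0,0,0,0,-0.2,0],[0,0,0,0,0,-0.4,0],[0,0,0,0,0,-0.6,0],[0,0,0,0,0,-0.6,0],[0,0,0,0,0,-0.6,0],[0,0,0,0,0,-0.6,0],[0,0,0,0,0,-0.6,0]]'
python3 -m inch '[[0,0,0,0,-0.4,-0.7,0],[0,0,0,0,-0.8,-0.7,0],[0,0,0,0,-0.8,-0.7,0],[0,0,0,0,-0.8,-0.7,0],[0,0,0,0,-0.4,-0.7,0],[0,0,0,0,0,0,0],[0,0,0,0,0,0,0]]' | sed -n '2,4p'
python3 - <<'E'
from h import *
show(); save("side","side8"); save("top","top8")
a=load("side8")["pixels"][185:325,205:355]; b=load("top8")["pixels"][140:280,235:385]
cv2.imwrite("pics/crop8.png",np.hstack([cv2.resize(x[:,:,::-1],None,fx=2.6,fy=2.6,interpolation=cv2.INTER_CUBIC) for x in(a,b)]))
ax=np.array([-np.sin(CY),np.cos(CY),0]); nx=np.array([np.cos(CY),np.sin(CY),0])
for n in("side8","top8"):
    g=load(n); d=cloud(g).reshape(-1,3)-CE; q=np.stack([d@nx,d@ax,d[:,2]],1); c=g["pixels"].reshape(-1,3).astype(int)
    k=(abs(q[:,0])<35)&(abs(q[:,1])<52)&(q[:,2]>66)&(q[:,2]<100)&(c.min(1)>85); Q=q[k]; T=Q[Q[:,2]>84]
    print(n,len(Q),"y",np.percentile(Q[:,1],[1,99]).round(1),"x",np.percentile(Q[:,0],[1,99]).round(1),"z",np.percentile(Q[:,2],[50,99]).round(1))
    if len(T)>20: print("ridge: dz/dy deg",np.degrees(np.polyfit(T[:,1],T[:,2],1)[0]).round(2),"dx/dy deg",np.degrees(np.polyfit(Q[:,1],Q[:,0],1)[0]).round(2))
E
```

```text
eef_pos: [445.2, -173.7, 65.0]
tcp_rot: [-3.141, 0.001, 1.436]
contact_force: [-1.4, -1.0, 6.6]
opening: 0.566
grasp_force: 86.4
clock: 12.73
eef_pos: [445.0, -173.6, 64.7]
tcp_rot: [-3.14, 0.0, 1.436]
contact_force: [0.8, -0.2, -0.7]
opening: 1.001
grasp_force: 0.0
clock: 13.4
eef_pos: [445.2, -173.6, 159.0]
tcp_rot: [-3.141, 0.001, 1.436]
contact_force: [1.3, -0.7, 0.4]
opening: 0.997
grasp_force: 0.0
eef_pos: [366.4, -163.0, 246.4]
tcp_rot: [3.139, 0.001, 1.435]
contact_force: [-0.8, 0.1, -0.4]
t 13.98 [ 366.4 -163.   246.4] z [ 0.002 -0.002 -1.   ] F [-0.8   0.09 -0.36] open 1.005 g 0.0
side8 481 y [-47.3  34.1] x [-22.6  23.4] z [84.5 92.3]
ridge: dz/dy deg 0.51 dx/dy deg 3.05
top8 502 y [-38.9  34.6] x [-24.1  22.3] z [84.6 92.8]
ridge: dz/dy deg -0.36 dx/dy deg 2.04
```

View pics/crop8.png

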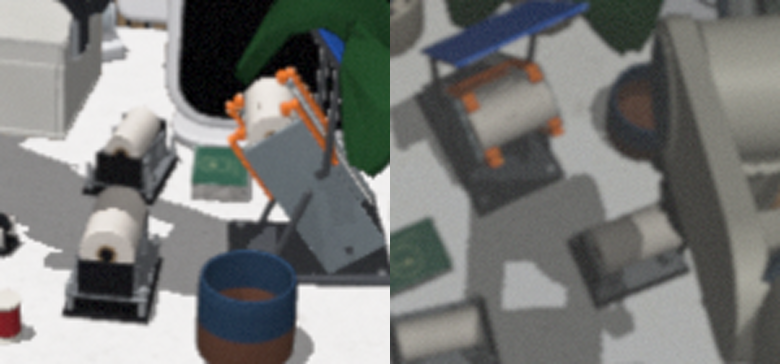

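The roll lies level in the cradle between its cheeks (side crop (112,235)), roll 2 sits under the lips at the mouth (265,105), and the other items are undisturbed.

```bash
python3 -c "
from rig import r
print(r.sign_off())"
```

```text
the job is handed in; nothing more can be done
None
```

I pulled the top roll from the magazine and laid it in the empty cradle's groove. It was felt to seat at about 12 N before release, the next roll is up at the mouth, and the job was handed in at about 14 s.

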